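# Retract the ring-gauge carriage to its mark and hold it

### The arm

A 7-joint arm with a two-finger parallel gripper is mounted at the origin on a cart in front of the work surface, level with it; the furniture and walls round the work are solid. World frame = base frame: x ahead of the robot, y to its left, z up, the work surface at z = 0. Lengths are in m, angles in degrees, forces in N, time in s.
With the tool pointing down it reaches from about 0.4 to 0.85 m from the base axis. Payload 4.4 kg.
Tool frame: the origin (TCP) lies where the fingers leave the gripper's body, on its centre line; the fingertips stand 97 mm ahead of it and the grasp point (between the pads) lies 78 mm ahead of it; z points along the fingers, y is the line along which they close (so a half turn about z gives the same grasp; the last joint's range is limited). The gripper opens to 94 mm and grips with 3 to 60 N. Pads are 16 mm wide; open, the fingers measure 119 mm over their backs; the gripper's body (75 mm by 177 mm) begins 78 mm behind the grasp point.
Start: joints at [62.521, 36.005, 2.206, 86.941, -1.547, 57.084, -1.146], TCP at [0.261, -0.595, 0.303] pointing down, gripper open.
Joint ranges: [-175.42, 175.42], [-21.48, 121.26], [-71.46, 75.88], [10.55, 141.38], [-63.04, 243.04], [13.31, 113.54], [-168.57, 168.57]. Speed limits (degrees/s): [147.25, 147.25, 180, 180, 180, 180, 180].

### API

Orientations are given as a 3x3 rotation matrix whose columns are the frame's x, y, z axes.
In Python, from plant import state, capture, camera_params, workorder gives the robot as it stands.
- The arm moves only by the tool carry_out, never from a script. Its argument "steps" is a list of rows, each a list of 7 numbers: the shift along the tool's x, y, z in mm, then the turn, a rotation vector about the tool's x, y, z in degrees, then the closure, from 0 (fully open) to 1 (shut). A call has 1 to 20 rows; each row shifts and turns the commanded pose from where the row before left it, along the tool's axes as they then stand; what a row does not reach is not made up. A row lasts 1/8 s, in which the tool goes at most 62.5 mm and 10.7 degrees, less where a joint would pass 70% of its speed; a pose out of reach is approached as far as the arm can. A call is refused whole if a number of a shift passes 62.5 or a number of a turn 10.7, either way. A call with a gripper value outside its range is refused whole. The fingers move at their own pace and stop on an object; "force" is the grip in N (left out, the last holds). Time passes only in rows, so rows that do not move let the fingers close. It gives the time, the measured TCP pose, the force, the opening and the grip force at its end, in the units of the state.
- state(): the state, without advancing time (a new reading comes with each control period).
- capture(name): name is "side" or "top"; returns (picture, depth): 480x640x3 uint8, red, green, blue; 480x640 float32, m along the optical axis (not along the pixel's ray), 0 where there is no reading.
- camera_params(name): a dict with "fx", "fy", "cx", "cy" (pixels), "xyz" and "attitude" of the camera in the world. Camera axes: x right, y down, z forward; pixel columns grow to the right and rows downward; lengths in m; the calibration is good to about 2 mm. A picture is of the moment at which its call begins. camera_params takes no time and is no camera call.
- workorder.job_done(): hands the job in; it is judged then, once.
The state is a dict: "time": time; "joint_positions": joint angles; "qd": joint speeds; "tau": joint torques, N m; "tool_pos": TCP position; "tcp_rot": TCP orientation; "force": force on the tool from outside, world axes, zero at the start; "wrist_torque": the same for the moment, N m; "finger_gap": finger opening in m; "grasp_force": force on a finger pad.
Only numpy, scipy, OpenCV 4.12 (cv2) and the standard library are available. Lean on these libraries where they do the work, as an engineer would, in place of code of your own. Each camera call takes 0.05 s, during which the arm holds its last target. There are 200 camera calls.

### The job

On the ring-gauge checking fixture, first raise the small lever on the gauge head all the way up, so that the stylus lifts out of the ring, and leave it up. Then take the upright handle of the spring-loaded carriage, pull the carriage out until its pointer lines up with the upright mark fin on the scale bar, and keep it there: the job finishes with the gripper still holding the handle at the mark, because the spring would pull the carriage back. Do not pull the carriage while the stylus is down, and leave the ring on its seat and the other things on the bench where they are.

Things in the scene. Friction and masses are not known exactly. Their poses are not given: they have to be found in the camera images.
- fixture: Ring-gauge checking fixture, fixed to the bench: grey base 290 (x) x 130 (y) x 16 mm; origin under its centre, on the bench top. The carriage pulls out along its -x (to the robot's left). Along x with the carriage home: handle -112, lever knob -40, gauge-head column and arm 5 to 105 (36 wide, top 100 high), ring and stylus +90 mm. Scale bar along the -y edge (robot's side), 30 mm high.
- carriage: Aluminium carriage with the gauge head, lever, handle and pointer on it; origin and axes coincide with the fixture's while it is home against its stop, and it slides out along -x by up to 75 mm. A spring pulls it home with about 3 N at home plus 0.8 N for every 10 mm, and it returns when let go. Its plate is 70 mm wide, top 37 mm above the bench.
- handle_grip (a point): Point on the axis of the carriage's upright black flat-sided handle, 71 mm above the bench, 16 mm below the handle's top. The handle is 16 mm (fixture's x) x 12 mm (fixture's y) and 50 mm tall, its foot (with a 24 mm square, 5 mm high flange) 37 mm above the bench. Axes as the fixture's. Grip it from above across its 12 mm (or 16 mm) width.
- lift_lever (a joint): Angle of the small lift lever on the gauge head, rad: 0 = down (points to the fixture's -x, rising 0.25 rad above level), 1.2 = fully up at its stop (1.45 rad above level). It turns about the fixture's y; the knob swings up and towards +x. Friction (about 1 N at the knob) keeps it where it is left. Raising it lifts the stylus 22 mm per rad (stylus top 115 mm high when down).
- lever_knob (a point): Centre of the lever's black knob: a cylinder 14 mm in diameter and 16 mm long lying along the fixture's y, 60 mm from the pivot, on a 7 mm round bar. Can be pinched from above across its 16 mm length and led round its arc.
- lever_pivot (a point): Pivot axis of the lever, on top of the gauge head, 108 mm above the bench, 18 mm to the fixture's +x from its origin with the carriage home; travels with the carriage.
- carriage_pointer (a point): Top tip of the carriage's pointer: an upright dark 3 mm fin on the carriage's edge by the scale bar, 50 mm above the bench. Axes as the fixture's.
- mark_edge (a point): Top of the mark: an upright dark 3 mm fin on a small clamped rider on the scale bar, 50 mm above the bench. The carriage is at the mark when pointer and mark fin stand at the same fixture x, side by side (1 to 2 mm apart in y). Axes as the fixture's. Where the rider is clamped varies: 30 to 60 mm of carriage travel.
- work_ring: Black setting ring with polished bore, 73 mm outside, bore about 36 mm, 20 mm high, lying loose on the fixture's round seat (36 mm above the bench) with the stylus in its bore; origin at the centre of its underside.
- button_box: Two-button station 108 x 57 x 50 mm, loose bystander on the bench; origin at the centre of its underside.
- scanner: Black hand-held code scanner lying on its side, 154 x 104 x 55 mm, loose bystander; origin underneath.
- spare_ring_a: Loose black setting ring 80 mm across, 20 mm high, bystander; origin at the centre of its underside.
- spare_ring_b: Loose black setting ring 67 mm across, 20 mm high, bystander; origin at the centre of its underside.
- spare_ring_c: Loose black setting ring 47 mm across, 13 mm high, bystander; origin at the centre of its underside.
- spare_ring_d: Loose black setting ring 93 mm across, 23 mm high, bystander; origin at the centre of its underside.

How it is judged (in metres and radians):
On the way, in this order (a step that is already met when the one before it is completed fails the run):
1. the lever is raised while the carriage is home (value of joint lift_lever above 0.95 rad and x of carriage in the frame of fixture above -0.008 m), for 0.2 s.
2. the carriage is pulled out to the mark by its handle, lever still up (x of carriage_pointer in the frame of mark_edge between -0.004 and 0.004 m and value of joint lift_lever above 0.95 rad and contact force between the fingers and carriage above 2 N and distance between the grasp point and handle_grip below 0.045 m), for 0.2 s.
At the end, for the whole second after the job is handed in: The carriage pointer stands within 4 mm of the mark fin along the slide and is still, the gripper's fingers hold it there by the handle (more than 2 N), the lever is still up (above 0.95 of 1.2 rad) and the ring is on its seat (moved less than 8 mm) (all of step 2 and linear speed of carriage below 0.01 m/s and distance of work_ring from where it was at the start of the episode below 0.008 m); the arm keeps its last pose, push and grip.
It fails at once if the carriage is pulled out more than 8 mm while the lever is down (below 0.8 rad) (x of carriage in the frame of fixture below -0.008 m and value of joint lift_lever below 0.8 rad).
It fails at once if the ring on the fixture is shifted more than 8 mm (distance of work_ring from where it was at the start of the episode above 0.008 m).
It fails at once if a bystander is shifted more than 25 mm (distance of any of button_box, scanner, spare_ring_a, spare_ring_b, spare_ring_c, spare_ring_d from where it was at the start of the episode above 0.025 m).
It also fails if it takes over 38 s, if anything falls off the work surface, if the arm or the gripper's body presses on something with over 40 N, if the wrist force passes 120 N, or if a joint passes its speed limit or range.

## Working session

There is one attempt and no reset: what is moved stays moved. The work goes in short steps, Python scripts to look and compute and a tool call to move; the robot and the scene stay as the last step left them, time stands still between calls to the robot, and variables do not carry over. Pictures are saved under pics/ and viewed, at most 10 in all, crops included, and the job is handed in when it is done.

Besides the shell and the picture viewer there is one more tool, called after "Emit:" by a JSON object that holds its "fn" and its "kwargs", one argument or row to a line. carry_out: Moves the arm, as the interface text tells. Its arguments: {"type":"object","properties":{"steps":{"type":"array","items":{"type":"array","items":{"type":"number"}}},"force":{"type":"number"}},"required":["steps"]}

```bash
mkdir -p pics; cat > h.py <<'E'
import numpy as np, cv2
from plant import state, capture, camera_params, workorder
def shot(n,f):
    p,d=capture(n); cv2.imwrite(f'pics/{f}.png',p[:,:,::-1]); np.save(f'pics/{f}.npy',d); return p,d
def pt(n,d,u,v,z=None):
    c=camera_params(n); r=np.array([(u-c['cx'])/c['fx'],(v-c['cy'])/c['fy'],1.])
    R=np.array(c['attitude']).reshape(3,3); o=np.array(c['xyz'])
    if z is None: return o+R@(r*d[int(v),int(u)])
    w=R@r; return o+w*(z-o[2])/w[2]
E
python3 - <<'E'
from h import *
for n in('side','top'): shot(n,n+'0'); print(camera_params(n))
s=state(); print({k:np.round(s[k],3).tolist() for k in s})
E
```

```text
{'fx': 455.75459439419876, 'fy': 455.75459439419876, 'cx': 317.74573204303044, 'cy': 238.67584678930513, 'xyz': array([0.39357065, 1.12109146, 0.59081198]), 'attitude': array([[-0.98907892, -0.04298223,  0.14098019],
       [-0.14649875,  0.3915541 , -0.90841813],
       [-0.01615554, -0.91915065, -0.39357475]])}
{'fx': 600.7354328696348, 'fy': 600.7354328696348, 'cx': 323.1268682387419, 'cy': 238.46263170010243, 'xyz': array([0.28450642, 0.05549906, 1.32916421]), 'attitude': array([[-0.04492681, -0.97359317,  0.22382563],
       [-0.99898667,  0.04318185, -0.01268722],
       [ 0.00268699, -0.22416882, -0.97454662]])}
{'time': 0.1, 'joint_positions': [62.521, 36.051, 2.202, 86.989, -1.548, 57.082, -1.144], 'qd': [-0.025, -0.141, 0.034, -0.166, 0.021, 0.024, 0.088], 'tau': [0.003, -55.079, 1.147, -18.712, -0.052, 0.019, 0.0], 'tool_pos': [0.261, -0.595, 0.302], 'tcp_rot': [[0.916, 0.402, -0.001], [0.402, -0.916, 0.001], [0.0, -0.002, -1.0]], 'force': [0.373, 1.232, 0.813], 'wrist_torque': [0.036, -0.033, -0.017], 'grasp_force': 0.0, 'finger_gap': 0.094}
```

View pics/top0.png

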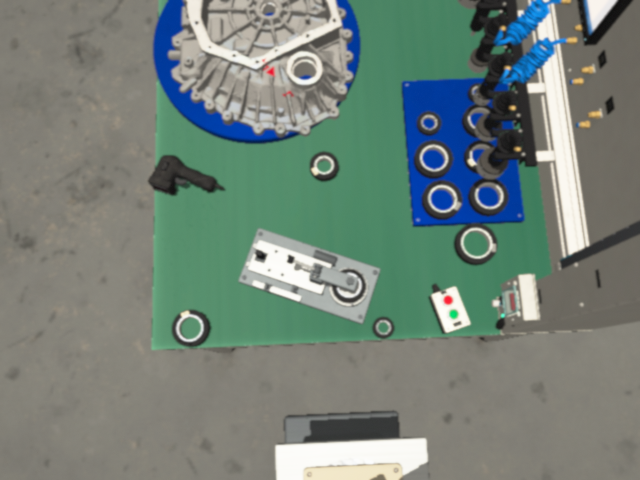

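View pics/side0.png

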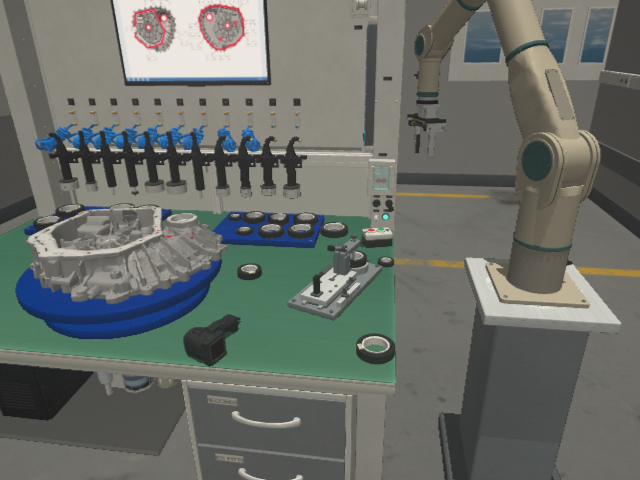

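The top view shows the fixture at about (240–380, 230–322), with the handle near (261,255) and the ring near (349,286). I'll enlarge both views.

```bash
python3 - <<'E'
import cv2
a=cv2.imread('pics/top0.png')[222:330,232:388]; cv2.imwrite('pics/tc.png',cv2.resize(a,None,fx=5,fy=5,interpolation=cv2.INTER_CUBIC))
a=cv2.imread('pics/side0.png')[230:320,282:402]; cv2.imwrite('pics/sc.png',cv2.resize(a,None,fx=6,fy=6,interpolation=cv2.INTER_CUBIC))
E
```

```text
(no output)
```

View pics/tc.png

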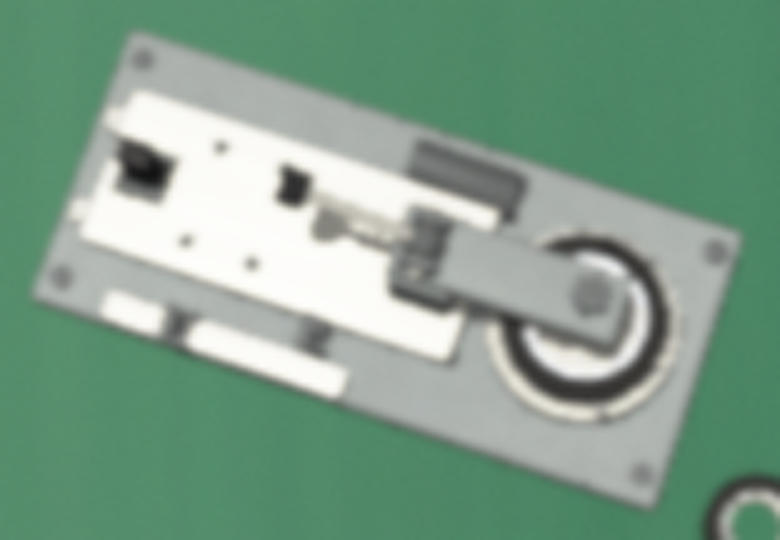

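View pics/sc.png

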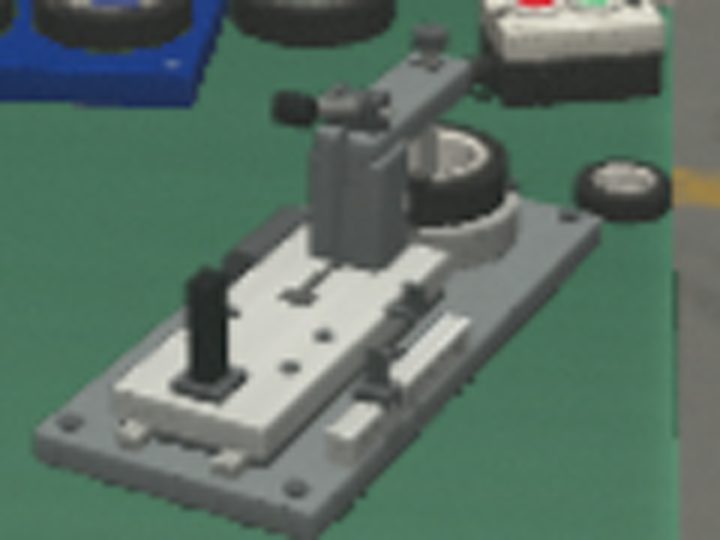

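The top crop (×5) gives the base corners at (130,32), (742,235), (655,508) and (35,297). The knob is at (293,185), the handle top at about (140,160), the mark fin near (178,322) and the pointer near (316,335). In the side crop (×6) the mark fin is at about (383,365) and the pointer at about (415,300).

```bash
cat >> h.py <<'E'
def proj(n,P):
    c=camera_params(n); q=np.array(c['attitude']).reshape(3,3).T@(np.array(P)-c['xyz']); return np.array([c['fx']*q[0]/q[2]+c['cx'],c['fy']*q[1]/q[2]+c['cy']])
E
python3 - <<'E'
from h import *
from scipy.optimize import least_squares
T=lambda x,y,z:pt('top',None,x/5+231.6,y/5+221.6,z)
S=lambda x,y,z:pt('side',None,x/6+281.6,y/6+229.6,z)
C=[(-.145,.065),(.145,.065),(.145,-.065),(-.145,-.065)]
pc=[(130,32),(742,235),(655,508),(35,297)]
W=np.array([T(x,y,.016)[:2] for x,y in pc]); print(W, np.linalg.norm(np.roll(W,-1,0)-W,axis=1))
f=lambda p:(np.array([[p[0]+np.cos(p[2])*a-np.sin(p[2])*b,p[1]+np.sin(p[2])*a+np.cos(p[2])*b] for a,b in C])-W).ravel()
r=least_squares(f,[W.mean(0)[0],W.mean(0)[1],-1.9]); p=r.x; print(p,np.degrees(p[2]),r.fun*1e3)
c,s=np.cos(p[2]),np.sin(p[2]); R=np.array([[c,-s],[s,c]])
loc=lambda P:(R.T@(P[:2]-p[:2])*1e3).round(1)
w=lambda a,b:(p[:2]+R@[a,b]).round(4)
print('knob',loc(T(293,185,.123)),'handle',loc(T(135,150,.087)),'sideknob',loc(S(293,108,.123)),'sidehandle',loc(S(207,275,.087)))
print('side corners',[loc(S(x,y,.016)) for x,y in((35,440),(318,520),(600,215))])
print('ring top',loc(T(585,320,.056)),loc(S(450,160,.056)))
for a in((178,312),(316,325)): print('T',loc(T(*a,.05)))
for a in((383,347),(415,288)): print('S',loc(S(*a,.05)))
print(w(-.112,0),w(-.04,0),w(.018,0))
d=np.load('pics/top0.npy'); print(pt('top',d,290,259),pt('top',d,280,250))
E
```

```text
[[ 0.61678555  0.18469802]
 [ 0.51199228 -0.08453634]
 [ 0.393558   -0.03879588]
 [ 0.49816525  0.22903314]] [0.28890962 0.1269601  0.28753272 0.12663482]
[ 0.50512527  0.07259974 -1.9411415 ] -111.21921541317424 [ 1.41377881 -0.454844    1.24525753 -1.55920551 -1.50679104 -0.24782016
 -1.15224529  2.26186968]
knob [-40.1   2.9] handle [-112.3    1.8] sideknob [-25.6   7.5] sidehandle [-1.12e+02 -1.00e-01]
side corners [array([-151.3,   58.6]), array([-149.3,  -68.9]), array([142.3, -64.6])]
ring top [90.  -1.4] [ 87.4 -12.4]
T [-76.7 -53.1]
T [-18.7 -39.4]
S [-71.9 -57.8]
S [-20.8 -47.3]
[0.5457 0.177 ] [0.5196 0.1099] [0.4986 0.0558]
[0.51901313 0.10880711 0.13565532] [0.55916295 0.13440756 0.03855903]
```

```bash
python3 - <<'E'
from h import *
for n in('top','side'):
    d=np.load(f'pics/{n}0.npy'); c=camera_params(n); v,u=np.mgrid[:480,:640]
    P=np.stack([(u-c['cx'])/c['fx']*d,(v-c['cy'])/c['fy']*d,d],-1)@np.array(c['attitude']).T+c['xyz']
    P=P[(d>0)&(P[...,2]>.1)]
    H,_,_=np.histogram2d(P[:,0],P[:,1],bins=[np.arange(0,1.01,.1),np.arange(-.8,.41,.1)])
    M=np.zeros_like(H)
    for i in range(10):
        for j in range(12):
            m=(P[:,0]//.1==i)&(np.floor(P[:,1]/.1)==j-8)
            if m.sum()>2: M[i,j]=P[m,2].max()
    print(n,'rows x 0..1, cols y -.8..'); print(M.round(2))
E
```

```text
top rows x 0..1, cols y -.8..
[[0.   0.   0.   0.   0.   0.   0.   0.   0.   0.   0.   0.  ]
 [0.   0.   0.   0.   0.   0.   0.   0.   0.   0.   0.   0.  ]
 [0.   0.   0.   0.   0.   0.   0.   0.   0.   0.   0.   0.  ]
 [0.   0.   0.27 0.47 0.6  0.   0.   0.   0.   0.   0.   0.  ]
 [0.   0.   0.   0.44 0.61 0.   0.   0.12 0.12 0.   0.   0.  ]
 [0.   0.   0.   0.48 0.   0.   0.   0.   0.13 0.14 0.   0.  ]
 [0.   0.   0.   0.51 0.32 0.26 0.   0.   0.   0.   0.   0.  ]
 [0.   0.   0.   0.59 0.59 0.26 0.   0.   0.   0.   0.   0.  ]
 [0.   0.   0.   0.54 0.55 0.26 0.   0.13 0.18 0.17 0.15 0.11]
 [0.   0.   0.   0.36 0.34 0.26 0.   0.14 0.18 0.18 0.18 0.15]]
side rows x 0..1, cols y -.8..
[[0.   0.   0.   0.   0.   0.   0.68 0.58 0.45 0.   0.   0.  ]
 [0.   0.   0.61 0.69 0.7  0.69 0.68 0.   0.   0.   0.   0.  ]
 [0.   0.38 0.66 0.7  0.7  0.   0.   0.   0.   0.   0.   0.  ]
 [0.   0.61 0.63 0.   0.7  0.   0.   0.   0.   0.   0.   0.  ]
 [0.   0.   0.   0.71 0.71 0.23 0.   0.12 0.12 0.   0.   0.  ]
 [0.   0.   0.   0.71 0.7  0.   0.   0.   0.12 0.14 0.   0.  ]
 [0.   0.   0.   0.72 0.32 0.26 0.   0.   0.   0.   0.   0.  ]
 [0.   0.   0.   0.72 0.71 0.26 0.   0.   0.   0.   0.   0.  ]
 [0.   0.   0.   0.47 0.72 0.28 0.   0.13 0.18 0.17 0.15 0.11]
 [0.   0.   0.   0.47 0.72 0.26 0.   0.   0.18 0.18 0.18 0.15]]
```

```bash
python3 - <<'E'
from h import *
for n in('top','side'):
    d=np.load(f'pics/{n}0.npy'); c=camera_params(n); v,u=np.mgrid[:480,:640]
    P=np.stack([(u-c['cx'])/c['fx']*d,(v-c['cy'])/c['fy']*d,d],-1)@np.array(c['attitude']).T+c['xyz']
    P=P[(d>0)&(P[...,2]>.08)]
    for y in np.arange(-.75,-.1,.05):
        o=[]
        for z in (.08,.2,.3,.4,.5,.6):
            m=(P[:,1]>y)&(P[:,1]<y+.05)&(P[:,2]>z)&(P[:,2]<z+.1)&(P[:,0]>.15)&(P[:,0]<1.2)
            o.append(np.sort(P[m,0])[2].round(3) if m.sum()>3 else None)
        print(n,round(y,2),o)
E
```

```text
top -0.75 [None, None, None, None, None, None]
top -0.7 [None, None, None, None, None, None]
top -0.65 [None, None, None, None, None, None]
top -0.6 [None, None, None, None, None, None]
top -0.55 [np.float64(0.358), np.float64(0.358), None, None, None, None]
top -0.5 [np.float64(0.358), np.float64(0.358), np.float64(0.358), None, None, None]
top -0.45 [np.float64(0.358), np.float64(0.358), np.float64(0.358), np.float64(0.358), np.float64(0.691), None]
top -0.4 [np.float64(0.358), np.float64(0.358), np.float64(0.358), np.float64(0.358), np.float64(0.358), None]
top -0.35 [np.float64(0.359), np.float64(0.358), np.float64(0.358), np.float64(0.358), np.float64(0.358), np.float64(0.393)]
top -0.3 [np.float64(0.683), np.float64(0.674), None, None, None, None]
top -0.25 [None, None, None, None, None, None]
top -0.2 [None, None, None, None, None, None]
top -0.15 [None, None, None, None, None, None]
side -0.75 [None, None, None, None, None, None]
side -0.7 [None, None, np.float64(0.294), None, None, None]
side -0.65 [None, np.float64(0.273), np.float64(0.26), np.float64(0.31), np.float64(0.31
[... 247 characters left out ...]
float64(0.457), np.float64(0.486), np.float64(0.254), np.float64(0.758), np.float64(0.228), np.float64(0.175)]
side -0.45 [np.float64(0.445), np.float64(0.441), np.float64(0.473), np.float64(0.474), np.float64(0.472), np.float64(0.157)]
side -0.4 [None, np.float64(0.441), np.float64(0.44), np.float64(0.432), np.float64(0.439), np.float64(0.15)]
side -0.35 [np.float64(0.359), np.float64(0.359), np.float64(0.359), np.float64(0.359), np.float64(0.359), np.float64(0.358)]
side -0.3 [np.float64(0.683), np.float64(0.675), None, None, None, None]
side -0.25 [None, None, None, None, None, np.float64(0.15)]
side -0.2 [None, None, None, None, None, None]
side -0.15 [None, None, None, None, None, None]
```

Emit:
{"fn": "carry_out", "kwargs": {
  "steps": [
    [0, -30, -15, 0, 0, 0, 0],
    [0, -40, -15, 0, 0, 0, 0],
    [0, -40, -15, 0, 0, 0, 0],
    [0, -40, -15, 0, 0, 0, 0],
    [0, 0, 0, 0, 0, 0, 0]
  ]
}}

```text
time: 0.72
tool_pos: [0.2002, -0.456, 0.3637]
tcp_rot: [[0.916, 0.402, 0.0], [0.402, -0.916, -0.0], [0.0, 0.0, -1.0]]
force: [0.6, -0.1, 0.3]
finger_gap: 0.0938
grasp_force: 0.0
```

```bash
python3 - <<'E'
from h import *
s=state(); print(np.round(s['joint_positions'],1),np.round(s['tool_pos'],3))
d=np.load('pics/top0.npy'); c=camera_params('top'); v,u=np.mgrid[:480,:640]
P=np.stack([(u-c['cx'])/c['fx']*d,(v-c['cy'])/c['fy']*d,d],-1)@np.array(c['attitude']).T+c['xyz']
P=P[d>0]
for x in np.arange(.35,.56,.03):
  m=(P[:,0]>x)&(P[:,0]<x+.03)&(P[:,2]>.15)&(P[:,1]<-.2); print(x.round(2),np.sort(P[m,1])[-3:].round(3) if m.any() else 0)
E
```

```text
[ 61.4  19.4   2.3 106.   -0.9  54.6  -2.2] [ 0.2   -0.456  0.364]
0.35 [-0.308 -0.307 -0.307]
0.38 [-0.305 -0.305 -0.304]
0.41 [-0.306 -0.305 -0.305]
0.44 [-0.309 -0.308 -0.307]
0.47 [-0.409 -0.408 -0.388]
0.5 [-0.409 -0.409 -0.408]
0.53 [-0.409 -0.409 -0.408]
0.56 [-0.409 -0.409 -0.408]
```

Emit:
{"fn": "carry_out", "kwargs": {
  "steps": [
    [0, 0, 0, 0, 0, 9.8, 0],
    [0, 0, 0, 0, 0, 9.8, 0],
    [0, 0, 0, 0, 0, 9.8, 0],
    [0, 0, 0, 0, 0, 9.8, 0],
    [0, 0, 0, 0, 0, 9.8, 0],
    [0, 0, 0, 0, 0, 9.8, 0],
    [0, 0, 0, 0, 0, 9.9, 0],
    [-20, -25, 0, 0, 0, 0, 0],
    [-30, -30, 0, 0, 0, 0, 0],
    [-30, -30, 0, 0, 0, 0, 0],
    [0, 0, 0, 0, 0, 0, 0]
  ]
}}

```text
time: 2.1
tool_pos: [0.2049, -0.3392, 0.3623]
tcp_rot: [[0.709, -0.705, -0.0], [-0.705, -0.709, 0.002], [-0.002, -0.001, -1.0]]
force: [0.3, 0.0, 0.1]
finger_gap: 0.0939
grasp_force: 0.0
```

```bash
python3 - <<'E'
from h import *
s=state(); print(np.round(s['joint_positions'],1),np.round(s['tool_pos'],3))
shot('side','side1')
E
```

```text
[ 39.8  10.9  17.9 119.7  -4.4  50.2 -74.5] [ 0.205 -0.339  0.362]
```

View pics/side1.png

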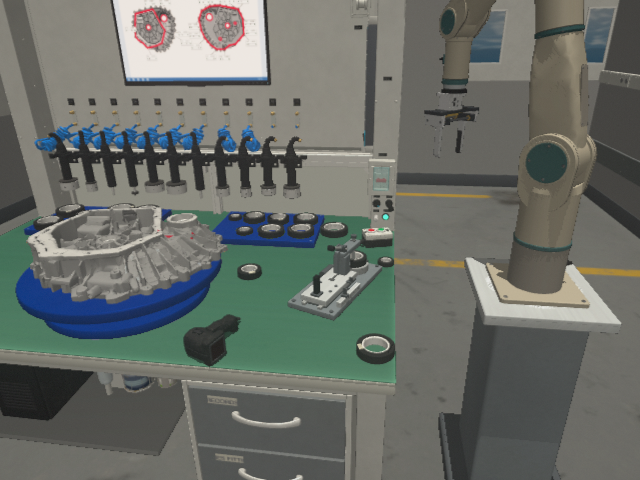

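The view shows the gripper in front of the wall panel's end, with clear space around it. I'll go on past the corner.

Emit:
{"fn": "carry_out", "kwargs": {
  "steps": [
    [0, -30, 0, 0, 0, 0, 0],
    [0, -50, 0, 0, 0, 0, 0],
    [0, -50, 0, 0, 0, 0, 0],
    [0, -50, 0, 0, 0, 0, 0],
    [0, -50, 0, 0, 0, 0, 0],
    [0, -10, 0, 0, 0, -7, 0],
    [0, 0, 0, 0, 0, -10, 0],
    [0, 0, 0, 0, 0, -10, 0],
    [0, 0, 0, 0, 0, -10, 0],
    [0, 0, 0, 0, 0, -10, 0],
    [0, 0, 0, 0, 0, -10, 0.3],
    [0, 0, 0, 0, 0, -10, 0.5],
    [0, 0, 0, 0, 0, -10, 0.5],
    [0, 0, 0, 0, 0, -10, 0.5],
    [0, 0, 0, 0, 0, -10, 0.5],
    [0, 0, 0, 0, 0, -10, 0.5],
    [0, 0, 0, 0, 0, -6.5, 0.5],
    [0, 0, 0, 0, 0, 0, 0.5]
  ]
}}

```text
time: 4.4
tool_pos: [0.3753, -0.1726, 0.3624]
tcp_rot: [[0.369, 0.929, 0.001], [0.929, -0.369, 0.0], [0.0, 0.001, -1.0]]
force: [0.1, 0.2, 0.2]
finger_gap: 0.0471
grasp_force: 0.0
```

```bash
cat >> h.py <<'E'
def go(P):
    s=state(); R=np.array(s['tcp_rot']).reshape(3,3); g=s['tool_pos']+.078*R[:,2]
    print('grasp',g.round(4),'tool-axis delta mm',((R.T@(np.array(P)-g))*1e3).round(1),'yaw y',np.degrees(np.arctan2(R[1,1],R[0,1])).round(2),'z',R[:,2].round(4),np.round(s['joint_positions'],1),s['force'])
E
python3 -c "
from h import *
go([.5196,.1099,.123])"
```

```text
grasp [ 0.3753 -0.1726  0.2844] tool-axis delta mm [315.7  29.8 161.6] yaw y -21.65 z [ 7.e-04  2.e-04 -1.e+00] [ 30.5  12.3 -11.7 117.1   3.2  50.9  -4.6] [0.11186369 0.18541685 0.18246986]
```

Emit:
{"fn": "carry_out", "kwargs": {
  "steps": [
    [35, 5, 0, 0, 0, 0, 0.5],
    [50, 6, 10, 0, 0, 0, 0.5],
    [55, 6, 20, 0, 0, 0, 0.5],
    [55, 5, 20, 0, 0, 0, 0.5],
    [50, 5, 20, 0, 0, 0, 0.5],
    [40, 4, 20, 0, 0, 0, 0.5],
    [30, 0, 20, 0, 0, 0, 0.5],
    [0, 0, 0, 0, 0, 0, 0.5],
    [0, 0, 0, 0, 0, 0, 0.5],
    [0, 0, 20, 0, 0, 0, 0.5],
    [0, 0, 20, 0, 0, 0, 0.5],
    [0, 0, 10, 0, 0, 0, 0.5],
    [0, 0, 0, 0, 0, 0, 0.5],
    [0, 0, 0, 0, 0, 0, 0.5]
  ]
}}

```text
time: 6.15
tool_pos: [0.519, 0.11, 0.2035]
tcp_rot: [[0.367, 0.93, 0.001], [0.93, -0.367, 0.0], [0.001, 0.001, -1.0]]
force: [0.8, -0.3, -0.8]
finger_gap: 0.0467
grasp_force: 0.0
```

```bash
python3 - <<'E'
from h import *
go([.5205,.1095,.123])
p,_=shot('side','side2'); q,_=shot('top','top2')
a=cv2.resize(p[215:315,285:405],None,fx=4,fy=4,interpolation=2); b=cv2.resize(q[200:300,230:350],None,fx=3.3,fy=4,interpolation=2)
cv2.imwrite('pics/c2.png',np.hstack([a[:400],b[:400]])[:,:790,::-1])
E
```

```text
grasp [0.5191 0.1101 0.1255] tool-axis delta mm [-0.   1.5  2.5] yaw y -21.54 z [ 1.4e-03  2.0e-04 -1.0e+00] [ -6.   34.7 -13.4 111.3  13.2  35.3 -49.5] [ 0.82841646 -0.25672823 -0.76114921]
```

View pics/c2.png

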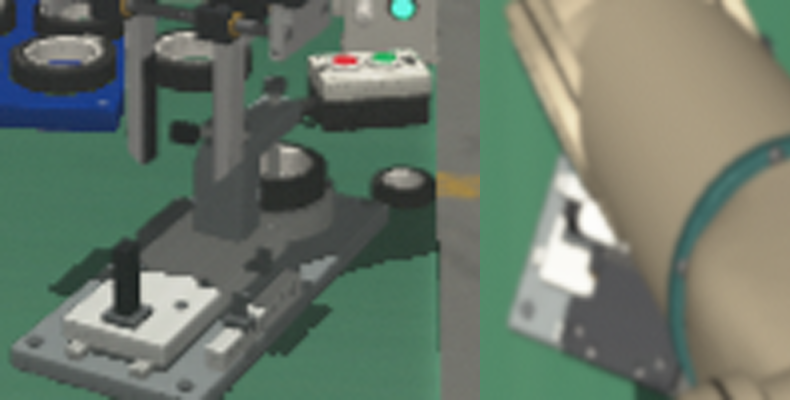

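The side crop shows the knob at (185,132) between the fingers, with the tips below it. I'll pinch it.

Emit:
{"fn": "carry_out", "kwargs": {
  "steps": [
    [0, 1, 2, 0, 0, 0, 0.6],
    [0, 0, 0, 0, 0, 0, 0.75],
    [0, 0, 0, 0, 0, 0, 0.9],
    [0, 0, 0, 0, 0, 0, 1],
    [0, 0, 0, 0, 0, 0, 1],
    [0, 0, 0, 0, 0, 0, 1],
    [0, 0, 0, 0, 0, 0, 1]
  ],
  "force": 10
}}

```text
time: 7.12
tool_pos: [0.5198, 0.1099, 0.2008]
tcp_rot: [[0.366, 0.93, 0.001], [0.93, -0.366, 0.0], [0.0, 0.001, -1.0]]
force: [2.3, -0.5, -0.9]
finger_gap: 0.0159
grasp_force: 10.0
```

```bash
python3 -c "
from h import *
go([.5205,.1095,.123])
a=.25+np.linspace(0,1.19,11)
print((60*np.diff(-np.cos(a))).round(1),(60*np.diff(np.sin(a))).round(1))"
```

```text
grasp [0.5198 0.1099 0.1228] tool-axis delta mm [-0.1  0.8 -0.2] yaw y -21.5 z [ 7.e-04  0.e+00 -1.e+00] [ -6.   35.  -13.3 111.3  13.3  35.1 -49.5] [ 2.33023678 -0.46046804 -0.87386786]
[2.2 3.  3.7 4.4 5.  5.6 6.1 6.5 6.8 7. ] [6.8 6.5 6.1 5.6 5.  4.4 3.7 3.  2.2 1.3]
```

Emit:
{"fn": "carry_out", "kwargs": {
  "steps": [
    [-2.2, 0, -6.8, 0, 0, 0, 1],
    [-3, 0, -6.5, 0, 0, 0, 1],
    [-3.7, 0, -6.1, 0, 0, 0, 1],
    [-4.4, 0, -5.6, 0, 0, 0, 1],
    [-5, 0, -5, 0, 0, 0, 1],
    [-5.6, 0, -4.4, 0, 0, 0, 1],
    [-6.1, 0, -3.7, 0, 0, 0, 1],
    [-6.5, 0, -3, 0, 0, 0, 1],
    [-6.8, 0, -2.2, 0, 0, 0, 1],
    [-7, 0, -1.3, 0, 0, 0, 1],
    [0, 0, 0, 0, 0, 0, 1],
    [0, 0, 0, 0, 0, 0, 1],
    [0, 0, 0, 0, 0, 0, 1]
  ]
}}

```text
time: 8.75
tool_pos: [0.5014, 0.0632, 0.2459]
tcp_rot: [[0.366, 0.931, 0.001], [0.931, -0.366, -0.0], [0.0, 0.001, -1.0]]
force: [2.0, -1.7, 7.1]
finger_gap: 0.0154
grasp_force: 10.0
```

```bash
python3 - <<'E'
from h import *
go([.5205,.1095,.123])
p,_=shot('side','side3')
cv2.imwrite('pics/c3.png',cv2.resize(p[215:315,285:405],None,fx=4,fy=4,interpolation=2)[:,:,::-1])
E
```

```text
grasp [0.5015 0.0632 0.1679] tool-axis delta mm [50.1  0.7 44.9] yaw y -21.49 z [ 1.e-03 -3.e-04 -1.e+00] [  0.2  29.4 -15.2 113.   11.8  39.  -43.9] [ 1.98636243 -1.72901428  7.11185205]
```

View pics/c3.png

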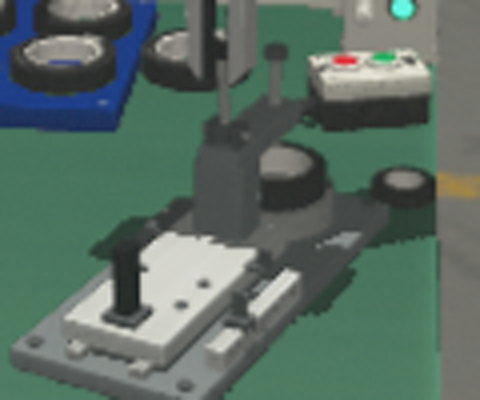

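The lever stands upright at about (222,100) and the stylus has been lifted (275,75). I'll release it, rise and go over the handle.

Emit:
{"fn": "carry_out", "kwargs": {
  "steps": [
    [0, 0, 0, 0, 0, 0, 0.85],
    [0, 0, 0, 0, 0, 0, 0.65],
    [0, 0, 0, 0, 0, 0, 0.55],
    [0, 0, 0, 0, 0, 0, 0.55],
    [0, 0, -10, 0, 0, 0, 0.55],
    [0, 0, -25, 0, 0, 0, 0.55],
    [0, 0, -25, 0, 0, 0, 0.55],
    [20, 0, 0, 0, 0, 0, 0.55],
    [40, 0, 0, 0, 0, 0, 0.55],
    [40, 0, 0, 0, 0, 0, 0.55],
    [20, 0, 0, 0, 0, 0, 0.55],
    [0, 0, 0, 0, 0, 0, 0.55],
    [0, 0, 0, 0, 0, 0, 0.55]
  ]
}}

```text
time: 10.42
tool_pos: [0.5446, 0.1733, 0.3048]
tcp_rot: [[0.368, 0.93, -0.001], [0.93, -0.368, -0.002], [-0.002, -0.0, -1.0]]
force: [0.5, -0.7, -0.5]
finger_gap: 0.0423
grasp_force: 0.0
```

```bash
python3 -c "
from h import *
go([.546,.1769,.071])"
```

```text
grasp [0.5445 0.1732 0.2268] tool-axis delta mm [4.300e+00 1.000e-01 1.558e+02] yaw y -21.57 z [-0.0012 -0.0017 -1.    ] [ -9.7  30.1 -16.5  99.3  10.4  52.3 -52.1] [ 0.51417415 -0.66753727 -0.51738558]
```

Emit:
{"fn": "carry_out", "kwargs": {
  "steps": [
    [4, 0, 25, 0, 0, 0, 0.55],
    [0, 0, 35, 0, 0, 0, 0.55],
    [0, 0, 35, 0, 0, 0, 0.55],
    [0, 0, 25, 0, 0, 0, 0.55],
    [0, 0, 20, 0, 0, 0, 0.55],
    [0, 0, 15, 0, 0, 0, 0.55],
    [0, 0, 0, 0, 0, 0, 0.55],
    [0, 0, 0, 0, 0, 0, 0.55]
  ]
}}

```text
time: 11.42
tool_pos: [0.5469, 0.1784, 0.151]
tcp_rot: [[0.367, 0.93, 0.001], [0.93, -0.367, 0.0], [0.001, 0.001, -1.0]]
force: [0.7, 0.3, 0.4]
finger_gap: 0.0423
grasp_force: 0.0
```

```bash
python3 - <<'E'
from h import *
go([.546,.1769,.071])
p,_=shot('side','side4')
cv2.imwrite('pics/c4.png',cv2.resize(p[215:315,285:405],None,fx=6,fy=6,interpolation=2)[:,:,::-1])
E
```

```text
grasp [0.547  0.1784 0.073 ] tool-axis delta mm [-1.8 -0.4  2. ] yaw y -21.52 z [ 1.1e-03  3.0e-04 -1.0e+00] [-12.8  42.1 -12.6 106.1  15.5  33.4 -56.8] [0.66935314 0.25895657 0.41609066]
```

View pics/c4.png

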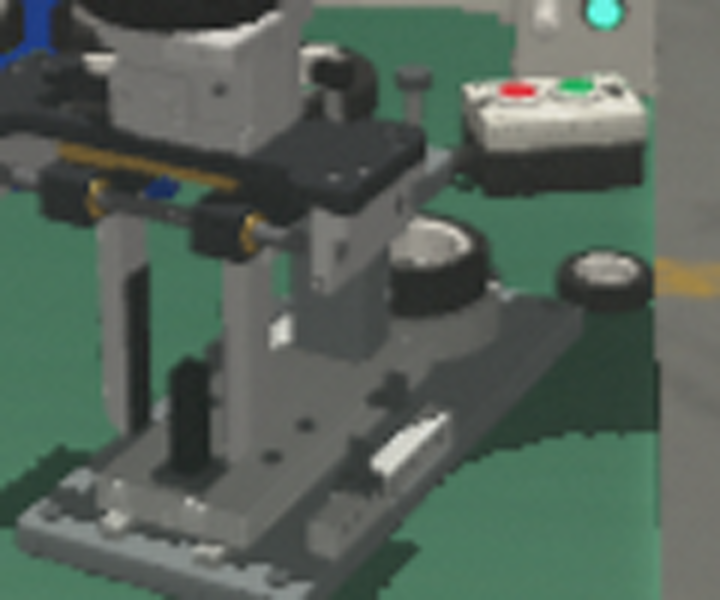

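The handle top is at (188,365) between the fingers and the lever knob is up at (325,70). I'll grip and make a first pull of about 45 mm.

Emit:
{"fn": "carry_out", "kwargs": {
  "steps": [
    [0, 0, 2, 0, 0, 0, 0.7],
    [0, 0, 0, 0, 0, 0, 0.85],
    [0, 0, 0, 0, 0, 0, 1],
    [0, 0, 0, 0, 0, 0, 1],
    [0, 0, 0, 0, 0, 0, 1],
    [0, 0, 0, 0, 0, 0, 1],
    [4, 0, 0, 0, 0, 0, 1],
    [7, 0, 0, 0, 0, 0, 1],
    [8, 0, 0, 0, 0, 0, 1],
    [8, 0, 0, 0, 0, 0, 1],
    [8, 0, 0, 0, 0, 0, 1],
    [6, 0, 0, 0, 0, 0, 1],
    [4, 0, 0, 0, 0, 0, 1],
    [0, 0, 0, 0, 0, 0, 1],
    [0, 0, 0, 0, 0, 0, 1],
    [0, 0, 0, 0, 0, 0, 1]
  ],
  "force": 30
}}

```text
time: 13.48
tool_pos: [0.5629, 0.2195, 0.1484]
tcp_rot: [[0.367, 0.93, -0.001], [0.93, -0.367, -0.002], [-0.002, 0.0, -1.0]]
force: [-1.8, -6.5, 5.3]
finger_gap: 0.0117
grasp_force: 30.0
```

```bash
python3 - <<'E'
from h import *
go([.546,.1769,.071])
p,_=shot('side','side5'); q,_=shot('top','top5')
a=cv2.resize(p[265:320,320:380],None,fx=8,fy=8,interpolation=2); b=cv2.resize(q[265:300,242:282],None,fx=8,fy=8,interpolation=2)
o=np.zeros((440,800,3),np.uint8); o[:,:480]=a; o[:280,480:]=b
cv2.imwrite('pics/c5.png',o[:,:,::-1])
E
```

```text
grasp [0.5629 0.2194 0.0704] tool-axis delta mm [-45.7  -0.1  -0.5] yaw y -21.52 z [-7.0e-04 -2.1e-03 -1.0e+00] [-16.3  44.1 -12.4 101.3  14.8  36.3 -58.9] [-1.79799936 -6.4925684   5.31605019]
```

View pics/c5.png

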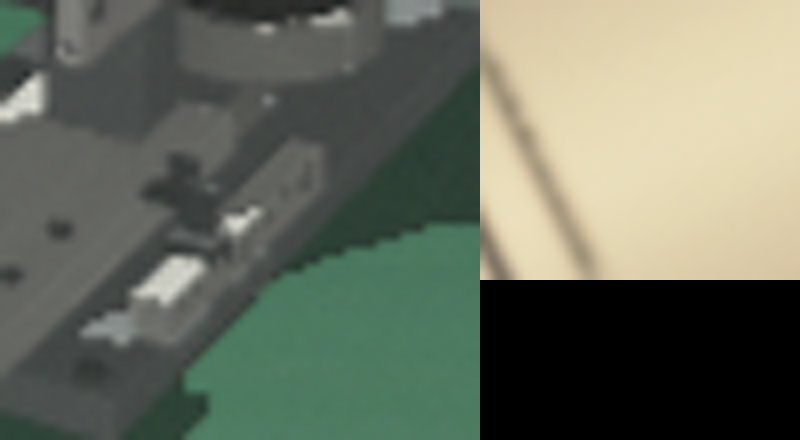

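The pointer blob is at about (182,170) and the mark blob at about (205,195). They are hard to separate by eye, but only the fins rise above 38 mm on that edge, so I'll use depth.

```bash
python3 - <<'E'
from h import *
p=[.50512527,.07259974,-1.9411415]; c_,s_=np.cos(p[2]),np.sin(p[2])
for n,f in(('top','top0'),('side','side0'),('side','side4'),('side','side5')):
    d=np.load(f'pics/{f}.npy'); c=camera_params(n); v,u=np.mgrid[:480,:640]
    P=np.stack([(u-c['cx'])/c['fx']*d,(v-c['cy'])/c['fy']*d,d],-1)@np.array(c['attitude']).T+c['xyz']
    dx,dy=P[...,0]-p[0],P[...,1]-p[1]; X=(c_*dx+s_*dy)*1e3; Y=(-s_*dx+c_*dy)*1e3; Z=P[...,2]*1e3
    m=(d>0)&(Z>39)&(Z<56)&(Y<-36)&(Y>-72)&(X>-130)&(X<30)
    img=cv2.imread(f'pics/{f}.png')
    print(f,'u v X Y Z gray'); 
    for i in np.argwhere(m): print(i[1],i[0],X[tuple(i)].round(1),Y[tuple(i)].round(1),Z[tuple(i)].round(1),img[tuple(i)].mean().round())
E
```

```text
top0 u v X Y Z gray
266 284 -80.6 -52.7 39.4 125.0
267 284 -76.8 -53.5 52.4 116.0
268 284 -75.3 -52.3 48.1 122.0
265 285 -81.8 -55.5 40.2 152.0
267 285 -76.4 -55.2 49.5 98.0
268 285 -75.0 -54.0 44.7 97.0
293 285 -24.5 -36.1 39.6 147.0
266 286 -77.2 -58.3 53.2 112.0
267 286 -75.3 -57.6 52.6 89.0
268 286 -75.0 -55.4 39.4 95.0
269 286 -73.0 -54.7 39.3 118.0
293 286 -23.6 -38.3 41.0 132.0
294 286 -21.6 -37.6 40.7 129.0
295 286 -19.5 -37.0 41.8 132.0
267 287 -75.6 -58.8 45.0 87.0
269 287 -72.2 -56.8 39.8 135.0
293 287 -23.0 -40.2 39.5 127.0
294 287 -20.2 -40.6 48.2 118.0
296 287 -16.9 -38.1 39.3 111.0
266 288 -76.3 -62.0 49.5 99.0
270 288 -69.4 -58.2 39.8 213.0
293 288 -21.0 -44.0 53.8 120.0
294 288 -18.8 -43.5 55.6 105.0
295 288 -18.0 -41.1 41.7 100.0
296 288 -16.2 -40.2 39.8 100.0
292 289 -23.5 -45.2 41.0 132.0
293 289 -20.5 -45.7 51.2 114.0
294 289 -18.5 -45.1 51.5 97.0
296 289 -14.8 -43.1 47.1 98.0
269 290 -69.8 -63.1 41.1 187.0
292 290 -23.0 -47.0 39.1 125.0
293 290 -19.9 -47.6 50.0 109.0
294 290 -18.9 -45.6 39.1 98.0
292 291 -21.6 -49.9 46.0 130.0
294 291 -18.0 -47.8 40.5 99.0
295 2
[... 3778 characters left out ...]
 52.4 99.0
338 289 -71.5 -37.5 40.1 62.0
339 289 -72.3 -40.6 41.3 56.0
340 289 -68.1 -41.2 39.4 57.0
341 289 -67.0 -43.4 39.4 55.0
342 289 -67.2 -46.2 40.2 57.0
343 289 -81.2 -55.9 49.8 59.0
344 289 -81.1 -58.5 50.5 63.0
345 289 -79.2 -60.2 50.0 63.0
346 289 -79.3 -63.0 50.8 69.0
341 290 -71.0 -45.4 39.2 61.0
342 290 -71.0 -48.1 39.9 58.0
343 290 -78.1 -54.4 45.1 61.0
344 290 -82.4 -59.2 48.6 62.0
345 290 -80.1 -60.7 47.8 61.0
346 290 -78.3 -62.5 47.4 60.0
343 291 -79.7 -55.2 43.4 61.0
344 291 -78.1 -57.1 43.1 62.0
345 291 -77.7 -59.6 43.6 62.0
346 291 -75.8 -61.3 43.1 64.0
344 292 -81.2 -58.7 42.4 62.0
345 292 -78.2 -59.8 41.2 63.0
346 292 -78.2 -62.5 41.9 65.0
344 293 -80.4 -58.3 39.1 60.0
```

Fin X positions from depth: mark about −78.7, pointer now about −65.8. Travel home to mark comes to about 57 mm from both cameras, so 13 mm remain.

Emit:
{"fn": "carry_out", "kwargs": {
  "steps": [
    [3, 0, 0, 0, 0, 0, 1],
    [5, 0, 0, 0, 0, 0, 1],
    [4, 0, 0, 0, 0, 0, 1],
    [1, 0, 0, 0, 0, 0, 1],
    [0, 0, 0, 0, 0, 0, 1],
    [0, 0, 0, 0, 0, 0, 1],
    [0, 0, 0, 0, 0, 0, 1],
    [0, 0, 0, 0, 0, 0, 1]
  ]
}}

```text
time: 14.58
tool_pos: [0.5675, 0.2311, 0.1484]
tcp_rot: [[0.367, 0.93, -0.001], [0.93, -0.367, -0.003], [-0.003, -0.0, -1.0]]
force: [-1.3, -6.7, 7.2]
finger_gap: 0.0115
grasp_force: 30.0
```

```bash
cat >> h.py <<'E'
def fins(f):
    p=[.50512527,.07259974,-1.9411415]; c_,s_=np.cos(p[2]),np.sin(p[2])
    d=np.load(f'pics/{f}.npy'); c=camera_params('side'); v,u=np.mgrid[:480,:640]
    P=np.stack([(u-c['cx'])/c['fx']*d,(v-c['cy'])/c['fy']*d,d],-1)@np.array(c['attitude']).T+c['xyz']
    dx,dy=P[...,0]-p[0],P[...,1]-p[1]; X=(c_*dx+s_*dy)*1e3; Y=(-s_*dx+c_*dy)*1e3; Z=P[...,2]*1e3
    m=(d>0)&(Z>42.5)&(Z<56)&(X>-130)&(X<30); r=[]
    for k in(m&(Y>-51.3)&(Y<-41),m&(Y<-53)&(Y>-64)): r+=[np.median(X[k]),X[k].mean(),k.sum()]
    return np.round(r,1)
E
python3 - <<'E'
from h import *
go([.546,.1769,.071]); print(fins('side0'),fins('side5'))
for i in range(4): p,_=shot('side',f's6{i}'); print(fins(f's6{i}'))
a=cv2.resize(p[255:315,315:375],None,fx=9,fy=9,interpolation=2); a=np.clip(a*1.7,0,255).astype(np.uint8)
b=cv2.resize(p[200:320,285:365],(260,390),interpolation=2); o=np.zeros((540,800,3),np.uint8); o[:,:540]=a; o[:390,540:]=b
cv2.imwrite('pics/c6.png',o[:,:,::-1])
E
```

```text
grasp [0.5673 0.2309 0.0704] tool-axis delta mm [-58.   -0.1  -0.4] yaw y -21.53 z [-0.0014 -0.0031 -1.    ] [-17.2  44.6 -12.4  99.9  14.6  37.3 -59.4] [-1.27846534 -6.74965545  7.21976527]
[-20.7 -20.6  13.  -79.5 -78.9  16. ] [-65.8 -65.5  14.  -79.2 -79.1  17. ]
[-76.7 -76.5  16.  -79.  -78.6  18. ]
[-77.2 -77.5  19.  -78.7 -78.7  15. ]
[-77.  -76.7  16.  -78.9 -78.4  16. ]
[-77.3 -77.6  17.  -78.6 -78.5  16. ]
```

View pics/c6.png

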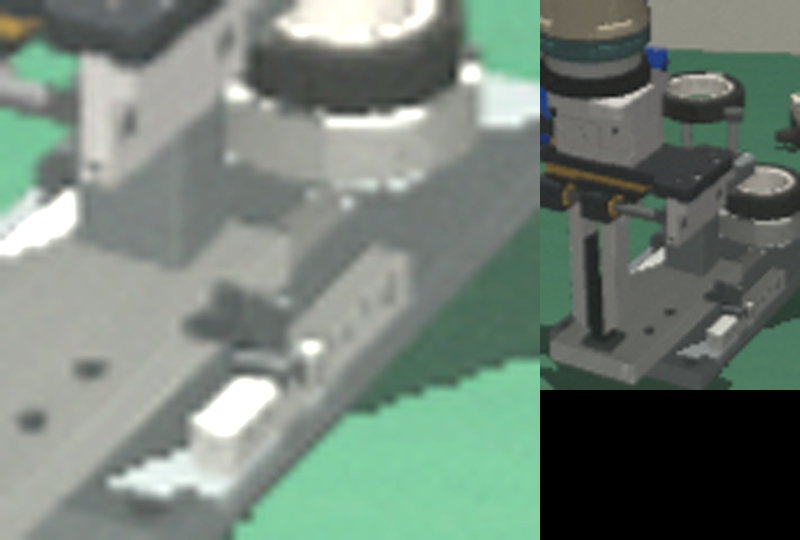

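The pointer and mark fins now stand side by side near (235,300), and the lever bar is still up near the head. The pointer is about 1.5 mm short.

Emit:
{"fn": "carry_out", "kwargs": {
  "steps": [
    [1, 0, 0, 0, 0, 0, 1],
    [0.6, 0, 0, 0, 0, 0, 1],
    [0, 0, 0, 0, 0, 0, 1],
    [0, 0, 0, 0, 0, 0, 1],
    [0, 0, 0, 0, 0, 0, 1],
    [0, 0, 0, 0, 0, 0, 1],
    [0, 0, 0, 0, 0, 0, 1],
    [0, 0, 0, 0, 0, 0, 1]
  ]
}}

```text
time: 15.78
tool_pos: [0.568, 0.2323, 0.1484]
tcp_rot: [[0.367, 0.93, -0.002], [0.93, -0.367, -0.003], [-0.004, -0.0, -1.0]]
force: [-1.4, -7.7, 6.3]
finger_gap: 0.0122
grasp_force: 30.0
```

```bash
python3 - <<'E'
from h import *
go([.546,.1769,.071]); r=[]
for i in range(4): p,_=shot('side',f's7{i}'); r.append(fins(f's7{i}'))
r=np.mean(r,0); print(r)
if abs(r[0]-r[3])<2 and state()['grasp_force']>10: print(workorder.job_done())
E
```

```text
grasp [0.5678 0.2321 0.0704] tool-axis delta mm [-59.3  -0.1  -0.4] yaw y -21.54 z [-0.0016 -0.0035 -1.    ] [-17.3  44.7 -12.4  99.7  14.6  37.4 -59.5] [-1.43091948 -7.67862491  6.30615973]
[-79.675 -79.7    14.5   -78.5   -78.5    15.5  ]
the job is handed in; nothing more can be done
None
```

The job is handed in: the lever is up, the gripper is holding the handle at 30 N, and the last depth reading put the pointer about 1.2 mm from the mark fin (4 mm allowed); I did not see the judge's verdict.

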